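# Clip the cup lids tight

## Task

Squeeze the red self-closing clip open, take it off its small dock and set it astride the magazine's rail, fully down, on the free stretch short of the orange follower. Then slide it along the rail to push the follower up until the cup lids behind it are gently but firmly tight (about 6 newtons; over 15 cracks the lids), and let it close on the rail so that it stays there and keeps them tight. Leave the mug, the jar and the tamper alone.

Things in the scene. Friction and masses are not known exactly. Their poses are not given: they have to be found in the camera images.
- clip_grip (a point): Grasp point of the red self-closing clip: centre between its two upright handle plates. x crosses the handles (squeeze along x), y runs along the blade it straddles, z up; same both ways round. Plates 36 mm along y, 40 mm high (+-20 mm in z), 5 mm thick; over their outsides 50 mm gripping an 8 mm blade, 32 mm squeezed to the stop. Squeezing takes 10 N a side at first, 14.5 N at the stop.
- clip: The clip (100 to 180 g); origin on its axis at the jaws' lower end, 70 mm under clip_grip, same axes. Its arms cross: squeezing the handles parts the steel jaws, gap 8 mm on a blade, 26 mm at the stop; let go, it closes and centres itself. Jaws 40 mm long, z 0 to 26 mm. The black bridge above them, 13 mm wide, z 26 to 42 mm, ends at y = +-26 mm: its underside rests on the blade when fully down.
- dock: Fixed black foot 90 x 90 x 12 mm with an upright aluminium blade 8 mm thick, 56 mm long (along its y), top 55 mm above the counter. The clip starts gripping it, fully down. Origin at the centre of the underside.
- rail: Fixed lid magazine; origin at counter height. Its rail is an upright aluminium blade 8 mm thick at x = 0, y -100 to +75 mm, top at z = 55 mm. Grey base 100 mm wide, 12 mm thick, y -115 to +210 mm. Cup lids (90 mm across, tops at z = 105 mm) stand on edge in the trough at the +y end, behind the orange follower. Clip fully down on the rail: clip_grip at x = 0, z = 99 mm.
- rail_free (a point): Middle of the rail's free stretch, on its top edge (rail x = 0, y = -55, z = 55 mm), axes as the rail's: put the clip on here, then slide it along +y.
- follower: Orange follower: disc 84 mm across with a nose 26 mm wide over the rail. Axes as the rail's; origin at counter height on the rail's line under the nose's flat end face (z 57 to 72 mm), which the end of the clip's bridge pushes along +y. It slides with about 1 N of friction through an unknown slack of 4 to 28 mm, then meets the lids, which yield 1 mm for each 2 N.
- lid_push (a point): Centre of the nose's end face, 64.5 mm above the counter, moving with the follower, axes as the rail's. The place where the lids are tight is not given and must be felt: push to about 6 N between clip and follower. 3 to 10 N must remain once the clip is let go; 15 N must never be passed.
- mug_mid (a point): Bystander: white mug, 76 mm across, 85 mm high, its handle to +y; point on its axis 40 mm up. Not to be moved.
- jar_mid (a point): Bystander: amber jar with steel lid, 72 mm across, 110 mm high; point on its axis 40 mm up. Not to be moved.
- tamper_mid (a point): Bystander: dark steel coffee tamper, 56 mm across, 80 mm high; point on its axis 40 mm up. Not to be moved.

How it is judged:
By the outcome, as a careful person would: the job done as asked, in the order asked, and still so for the second after the job is handed in, with the robot touching nothing.
It also fails if it takes over 51 s, if anything falls off the work surface, if the arm or the gripper's body presses on something with over 40 N, if the wrist force passes 120 N, or if a joint passes its speed limit or range.

## Robot

A 7-joint arm with a two-finger parallel gripper is mounted at the origin on the work surface. World frame = base frame: x ahead of the robot, y to its left, z up, the work surface at z = 0. Lengths are in m, angles in rad, forces in N, time in s.
With the tool pointing down it reaches from about 0.4 to 0.85 m from the base axis. Payload 6.9 kg.
Tool frame: the origin (TCP) lies at the very end of the fingers, on their centre line; the grasp point (between the pads) lies 19 mm behind it; z points along the fingers, x is the direction in which the jaws open and shut, and the axes are right-handed (so a half turn about z gives the same grasp; the last joint's range is limited). The gripper opens to 85 mm and grips with 20 to 120 N. Pads are 22 mm wide; open, the fingers measure 114 mm over their backs; the gripper's body (76 mm by 85 mm) begins 54 mm behind the grasp point. The pads swing forward as they close: fully open they stand 13 mm farther back than shut.
Start: joints at [1.212, 0.507, -0.238, 1.5, 0.126, 1.149, -0.155], TCP at [0.28, -0.559, 0.231] pointing down, gripper open.
Joint ranges: [-3.08, 3.08], [-0.24, 2.05], [-1.43, 1.35], [0, 2.5], [-1.52, 4.66], [0.17, 1.96], [-2.89, 2.89]. Speed limits (rad/s): [2.39, 2.39, 3.14, 3.14, 3.14, 3.14, 3.14].

## Interface

Orientations are given as a rotation vector (axis times angle).
In Python, from plant import robot gives the robot as it stands.
- The arm moves only by the tool apply_moves, never from a script. Its argument "plan" is a list that holds one entry, the list of rows, each a list of 7 numbers: the closure in counts, from 0 (fully open) to 255 (shut), then the shift along the world's x, y, z in mm, then the turn, a rotation vector about the world's x, y, z in degrees. In form: [[[fingers, x, y, z, rx, ry, rz], ...]]. A call has 1 to 20 rows; each row is the pose to reach, as a shift and turn from the pose commanded when the call began; what a row does not reach only later rows make up. A row lasts 1/12 s, in which the tool goes at most 41.7 mm and 7.16 degrees, less where a joint would pass 70% of its speed; a pose out of reach is approached as far as the arm can. A call with a gripper value outside its range is refused whole. The fingers move at their own pace and stop on an object; the grip force is fixed at half the most. Time passes only in rows, so rows that repeat a pose let the fingers close. It gives the time, the measured TCP pose, the force and the opening at its end, in the units of the state.
- robot.get_obs(): the state, without advancing time (a new reading comes with each control period).
- robot.camera(name): name is "side" or "top" or "wrist"; returns a dict with "pixels" (480x640x3 uint8, blue, green, red), "K" (3x3 intrinsics, pixels), "k1" (the pictures are not rectified: a ray, as slopes to the right and down, at radius r is drawn at 1 + k1 r^2 times it, then the intrinsics apply), "extrinsics" (4x4, takes a point from world to camera coordinates). Camera axes: x right, y up, looking along -z (the intrinsics and any distortion apply to the point x, -y, -z); pixel columns grow to the right and rows downward; lengths in m; the calibration is good to about 2 mm. A picture is of the moment at which its call begins. There is no depth.
- robot.job_done(): hands the job in, once; it reports no verdict.
The state is a dict: "clock": time; "joint_positions": joint angles; "qvel": joint speeds; "effort": joint torques, N m; "eef_pos": TCP position; "tool_rot": TCP orientation; "force": force on the tool from outside, world axes, zero at the start; "wrist_torque": the same for the moment, N m; "grip_width": finger opening in m.
Only numpy, scipy, OpenCV 4.12 (cv2) and the standard library are available. Lean on these libraries where they do the work, as an engineer would, in place of code of your own. Each camera call takes 0.05 s, during which the arm holds its last target.

## Working session

There is one attempt and no reset: what is moved stays moved. The work goes in short steps, Python scripts to look and compute and a tool call to move; the robot and the scene stay as the last step left them, time stands still between calls to the robot, and variables do not carry over. Pictures are saved under pics/ and viewed, and the job is handed in when it is done.

Besides the shell and the picture viewer there is one more tool, called after ">>>" by a JSON object that holds its "api" and its "payload", one argument or row to a line. apply_moves: Moves the arm, as the interface text tells. Its arguments: {"type":"object","properties":{"plan":{"type":"array","items":{"type":"array","items":{"type":"array","items":{"type":"number"}}}}},"required":["plan"]}

```bash
ls; mkdir -p pics; cat > h.py <<'E'
import numpy as np, cv2
from plant import robot
def cam(n,save=None):
    c=robot.camera(n); 
    if save: cv2.imwrite('pics/'+save,c['pixels'])
    return c
def proj(c,P):
    P=np.atleast_2d(P); E=np.array(c['extrinsics']); q=P@E[:3,:3].T+E[:3,3]
    s=np.c_[q[:,0]/-q[:,2], -q[:,1]/-q[:,2]]; r2=(s**2).sum(1,keepdims=True); s=s*(1+c['k1']*r2)
    K=np.array(c['K']); return np.c_[s[:,0]*K[0,0]+K[0,2], s[:,1]*K[1,1]+K[1,2]]
def ray(c,uv):
    K=np.array(c['K']); d=np.array([(uv[0]-K[0,2])/K[0,0],(uv[1]-K[1,2])/K[1,1]]); s=d.copy()
    for _ in range(30): s=d/(1+c['k1']*(s@s))
    E=np.array(c['extrinsics']); R=E[:3,:3]
    return -R.T@E[:3,3], R.T@np.array([s[0],-s[1],-1.])
def onz(c,uv,z):
    o,d=ray(c,uv); return o+d*(z-o[2])/d[2]
E
python3 - <<'E'
from h import *
for n in ['side','top','wrist']:
    c=cam(n,n+'0.png'); print(n,c['K'],c['k1'],c['extrinsics'])
print(robot.get_obs())
E
```

```text
pics
side [[458.19237318   0.         318.24293931]
 [  0.         458.19237318 242.91490699]
 [  0.           0.           1.        ]] -0.030441521586177803 [[-0.98821953 -0.1517237  -0.02005196  0.58667276]
 [ 0.05758209 -0.49000423  0.86981616 -0.20898307]
 [-0.14179727  0.85841468  0.49296832 -0.7669765 ]
 [ 0.          0.          0.          1.        ]]
top [[471.94975487   0.         318.37329352]
 [  0.         471.94975487 239.55890894]
 [  0.           0.           1.        ]] -0.11875644545229973 [[ 8.79587131e-04 -9.99967814e-01 -7.97482910e-03 -1.89271252e-01]
 [ 9.98188018e-01  3.98154511e-04  6.01707739e-02 -6.41359438e-01]
 [-6.01656620e-02 -8.01330429e-03  9.98156240e-01 -9.77832081e-01]
 [ 0.00000000e+00  0.00000000e+00  0.00000000e+00  1.00000000e+00]]
wrist [[340.77907289   0.         318.32837268]
 [  0.         340.77907289 238.06476817]
 [  0.           0.           1.        ]] -0.03824147037369559 [[ 0.4482239  -0.89391662 -0.00289978 -0.62563499]
 [ 0.86223901  0.43319166 -0.26246692  0.03494134]
 [ 0.2358797   0.11514364  0.96493663 -0.37975373]
 [ 0.          0.          0.          1.        ]]
{'clock': 0.15, 'joint_positions': array([ 1.21150013,  0.50814722, -0.23754096,  1.50090409,  0.12568948,
        1.14888398, -0.1548098 ]), 'qvel': array([ 0.00082279, -0.00144864, -0.00030242, -0.00288019, -0.00146282,
        0.00011445,  0.00087221]), 'effort': array([-2.49569923e-03, -6.21013284e+01, -2.18885198e+00, -2.49836397e+01,
        1.28460707e-02,  9.23868123e-03,  7.57741373e-05]), 'eef_pos': array([ 0.27992565, -0.55838604,  0.23062753]), 'tool_rot': array([-2.67273966e+00,  1.64973983e+00,  1.82284445e-03]), 'force': array([ 0.52433574, -0.59548486, -0.14636019]), 'wrist_torque': array([-0.05480308, -0.0419622 ,  0.0168303 ]), 'grip_width': 0.08508174909740197}
```

View pics/side0.png

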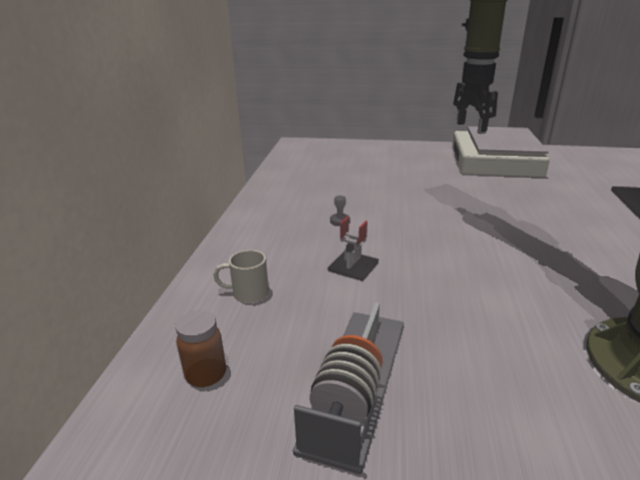

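View pics/top0.png

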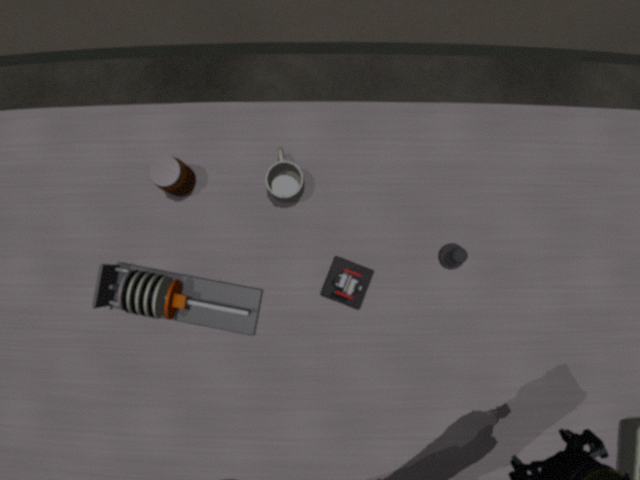

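View pics/wrist0.png

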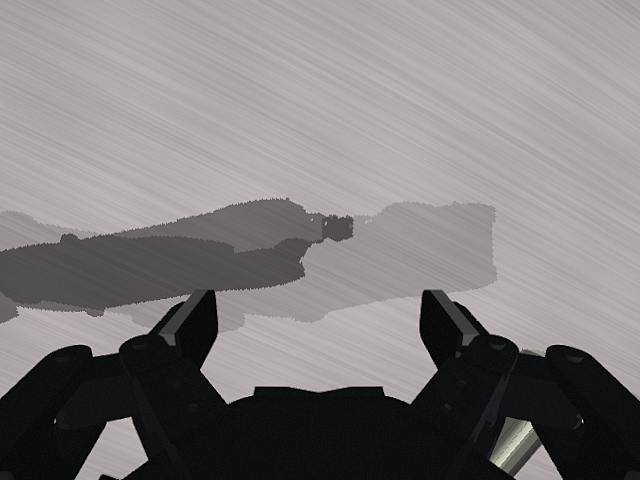

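The side and top views show the rail at top (100–262, 262–335) with its lids on the left. The clip and dock are at about (347,283), the mug at (285,182), the jar at (172,175) and the tamper at (452,256). Next I'll measure them.

```bash
cat > m.py <<'E'
from h import *
def masks(im):
    b,g,r=[im[...,i].astype(int) for i in range(3)]
    red=((r>80)&(r>2*g)&(r>2*b)&(g<1.25*b+8)).astype(np.uint8)
    org=((r>90)&(r>1.4*g)&(g>1.35*b)).astype(np.uint8)
    return red,org
E
python3 - <<'E'
from m import *
c=cam('top'); im=c['pixels']
red,org=masks(im)
for nm,m in (('red',red),('org',org)):
    n,l,s,ct=cv2.connectedComponentsWithStats(m)
    for i in range(1,n):
        if s[i,4]>15:
            r=cv2.minAreaRect(np.argwhere(l==i)[:,::-1].astype(np.float32)); print(nm,s[i],ct[i].round(2),r)
            if nm=='red': print(onz(c,ct[i],.119))
# dark foot & rail base quads by gray thresholds
g=cv2.cvtColor(im,cv2.COLOR_BGR2GRAY)
print(g[270:310:4,315:380:5]); print(g[300,240:275],g[265,100:130])
a=cv2.resize(im[230:350,80:400],None,fx=2.5,fy=2.5,interpolation=cv2.INTER_CUBIC); 
cv2.imwrite('pics/topz.png',a)
c=cam('side'); cv2.imwrite('pics/sidez.png',cv2.resize(c['pixels'][190:470,280:420],None,fx=2.1,fy=2.1,interpolation=cv2.INTER_CUBIC))
E
```

```text
red [344 269  18   8  54] [352.8 272.5] ((352.5345153808594, 272.4137878417969), (18.383838653564453, 2.971125364303589), 21.801406860351562)
[ 0.57303944 -0.25482654  0.119     ]
red [335 291  18   8  53] [343.25 294.36] ((343.53448486328125, 294.41375732421875), (18.383838653564453, 2.971125364303589), 21.801406860351562)
[ 0.53181427 -0.23670985  0.119     ]
org [164 282  10  34 101] [167.57 298.19] ((167.56634521484375, 298.0633544921875), (4.40521764755249, 33.731380462646484), 12.724355697631836)
org [172 294  14  14 164] [178.7  300.65] ((178.75, 300.75), (12.355316162109375, 13.335896492004395), 11.309932708740234)
[[105 106 104  49  45  45  63  56  42  44  36  41 101]
 [105 105 104  44  40  80 102  58  59  53  43  42 104]
 [110 104  85  43  37  78 124  96  50  45  45  51 102]
 [107 105  51  42  48 120  88 102 123  39  39  83 102]
 [105 106  42  42  35 117  94 130  61  87  40 102 103]
 [108  95  42  42  36  33 101 133  37  70  49 104 107]
 [106  75  42  35  31  52  63  94  41  43  81 104 107]
 [104 106  99  51  33  20  31  56  40  38 101 104 105]
 [106 103 104 109 103  60  36  37  38  41 109 107 107]
 [106 105 104 106 105 108 102  60  33  67 105 107 108]]
[ 95  92  94  96  93  90  93  94  92  96  95  93  93  96  92  93  93  92
  91  82  70  84  98 106 103 105 104 104 102 106 102 107 106 104 106] [82 77 66 49 41 37 37 41 34 39 40 47 47 43 46 45 43 39 42 51 59 64 66 66
 64 65 62 60 61 66]
```

View pics/topz.png

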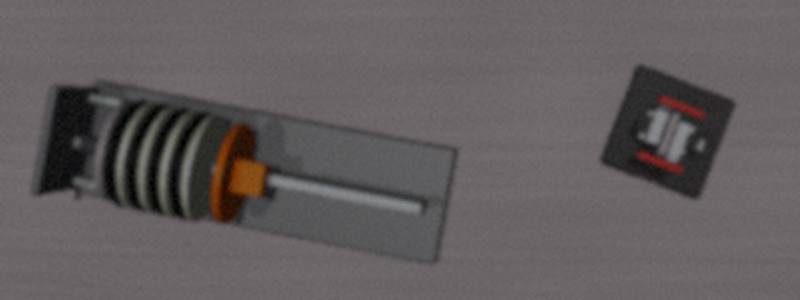

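View pics/sidez.png

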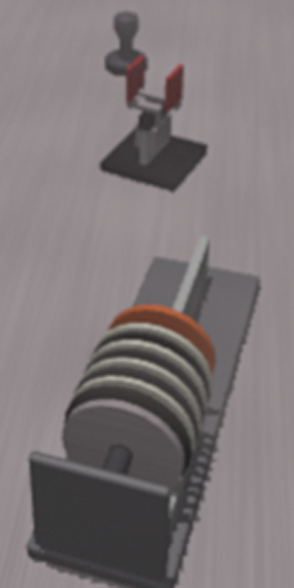

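```bash
python3 - <<'E'
from m import *
c=cam('top'); im=c['pixels']; g=cv2.GaussianBlur(cv2.cvtColor(im,cv2.COLOR_BGR2GRAY),(3,3),0)
# dock foot
m=(g<75).astype(np.uint8); m[:, :310]=0; m[:,385:]=0; m[:245]=0; m[320:]=0
m=cv2.morphologyEx(m,cv2.MORPH_CLOSE,np.ones((9,9)))
cs=max(cv2.findContours(m,0,2)[0],key=cv2.contourArea)
r=cv2.minAreaRect(cs); bp=cv2.boxPoints(r); print('foot',r)
W=np.array([onz(c,p,.012)[:2] for p in bp]); print(W, W.mean(0),[ (np.linalg.norm(W[i]-W[i-1]),np.degrees(np.arctan2(*(W[i]-W[i-1])[::-1]))) for i in range(4)])
# red handles direction
red,org=masks(im)
n,l,s,ct=cv2.connectedComponentsWithStats(red)
for i in range(1,n):
  P=np.array([onz(c,p[::-1],.119)[:2] for p in np.argwhere(l==i)]); u,sv,vt=np.linalg.svd(P-P.mean(0)); print('h',P.mean(0),np.degrees(np.arctan2(vt[0,1],vt[0,0])))
# rail blade
m=np.zeros_like(g); 
sub=(g>115).astype(np.uint8); sub[:, :188]=0; sub[:,256:]=0; sub[:294]=0; sub[320:]=0
pts=np.argwhere(sub)[:,::-1]; 
P=np.array([onz(c,p,.055)[:2] for p in pts]); d=P-P.mean(0); u,sv,vt=np.linalg.svd(d); t=d@vt[0]
print('blade',len(P),P.mean(0),vt[0],t.min(),t.max(),P[t.argmin()],P[t.argmax()],(d@vt[1]).std(),np.degrees(np.arctan2(vt[0,1],vt[0,0])))
# nose
n,l,s,ct=cv2.connectedComponentsWithStats(org)
i=[i for i in range(1,n) if s[i,4]>130][0]
P=np.array([onz(c,p[::-1],.072)[:2] for p in np.argwhere(l==i)]); ax=vt[0]*np.sign(vt[0,1]); nn=np.array([ax[1],-ax[0]])
print('nose', (P@ax).min(),(P@ax).max(),(P@nn).min(),(P@nn).max(), 'blade y', (pts.shape), P.mean(0)@nn)
B=np.array([onz(c,p,.055)[:2] for p in pts]); print('blade', np.percentile(B@ax,[0,1,99,100]), (B@nn).mean(), np.percentile(B@nn,[2,98]))
# base edge corners right side
for p in ((262,290),(255,335)): print(onz(c,p,.012))
print('top', -np.array(c['extrinsics'])[:3,:3].T@np.array(c['extrinsics'])[:3,3])
E
```

```text
foot ((346.5633544921875, 282.33367919921875), (42.85293960571289, 42.94194412231445), 20.85445785522461)
[[ 0.5249659  -0.19001832]
 [ 0.60984013 -0.22237295]
 [ 0.5775042  -0.30725703]
 [ 0.49280111 -0.27463188]] [ 0.55127783 -0.24857005] [(np.float64(0.09052086404896335), np.float64(69.18632559668858)), (np.float64(0.09083203270261586), np.float64(-20.867184072782507)), (np.float64(0.09083456776679119), np.float64(-110.85395531403194)), (np.float64(0.0907690080724509), np.float64(158.93477412485728))]
h [ 0.57319933 -0.25456996] -111.34976808524577
h [ 0.53172089 -0.23680608] 68.40140057558551
blade 174 [0.50000918 0.01352022] [-0.18082815 -0.98351471] -0.06281064403526554 0.05723070092470659 [0.51125149 0.07531667] [ 0.48792096 -0.04244723] 0.001766626877271439 -100.41800115406497
nose 0.17044068634865128 0.19625252135906296 0.4763169224907699 0.5031478437337867 blade y (174, 2) 0.4897787189122832
blade [0.04648237 0.0471309  0.16457874 0.16652372] 0.48932154399595534 [0.48624534 0.49227845]
[ 0.53469806 -0.0693867   0.012     ]
[ 0.43944163 -0.05484412  0.012     ]
top [ 0.58153187 -0.19684547  1.01311088]
```

>>> {"api": "apply_moves", "payload": {
  "plan": [
    [[0,10,12,0,0,0,2],[0,32,37,0,0,0,6],[0,56,64,-3,0,0,10],[0,80,92,-6,0,0,14],[0,104,120,-10,0,0,18],[0,128,147,-14,0,0,22],[0,152,175,-18,0,0,26],[0,176,202,-22,0,0,30],[0,200,230,-26,0,0,34],[0,222,255,-30,0,0,37],[0,242,278,-34,0,0,40],[0,258,297,-38,0,0,41.5],[0,268,308,-40,0,0,42.5],[0,272,312.5,-40,0,0,42.5],[0,272,312.5,-40,0,0,42.5],[0,272,312.5,-40,0,0,42.5]]
  ]
}}

```text
clock: 1.63
eef_pos: [0.5514, -0.2474, 0.1914]
tool_rot: [3.088, -0.571, -0.001]
force: [-0.2, -0.5, 0.4]
grip_width: 0.0858
```

```bash
python3 - <<'E'
from m import *
c=cam('wrist','w1.png'); o=robot.get_obs(); print(o['clock'],o['eef_pos'],o['tool_rot'],o['force'],o['joint_positions'])
red,org=masks(c['pixels'])
n,l,s,ct=cv2.connectedComponentsWithStats(red)
for i in range(1,n):
  if s[i,4]>50: print(s[i],ct[i],onz(c,ct[i],.099))
E
```

```text
1.6833 [ 0.55108184 -0.24809027  0.19140595] [ 3.08749067e+00 -5.72866157e-01 -7.16526475e-04] [-1.08108397 -0.86332379  0.41052141] [ 0.66957102  0.53119887 -0.462977    1.61469322  0.26423199  1.05850243
 -0.23569381]
[279 220   9  52 338] [283.19822485 245.69822485] [ 0.52690182 -0.24326867  0.099     ]
[347 220   9  52 327] [351.39143731 244.47706422] [ 0.57313454 -0.25997397  0.099     ]
```

View pics/w1.png

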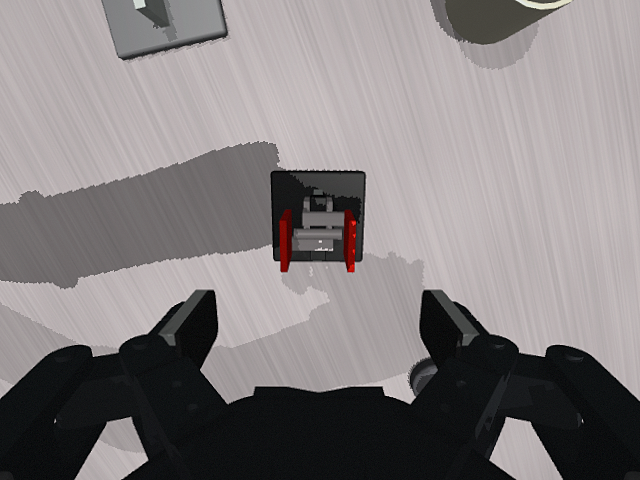

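The wrist view shows the handle plates upright at columns 283 and 351, centred on the fingers (about 318), so the yaw is right. I'll check the position along y by projecting the plate corners.

```bash
python3 - <<'E'
from m import *
c=cam('wrist'); E=np.array(c['extrinsics']); print(-E[:3,:3].T@E[:3,3])
o=robot.get_obs(); a=np.radians(-20.9); ex=np.array([np.cos(a),np.sin(a)]); ey=np.array([-ex[1],ex[0]])
from scipy.spatial.transform import Rotation as R
print(R.from_rotvec(o['tool_rot']).as_matrix().round(4), o['eef_pos'])
for cen in ((.552,-.247),(.5513,-.2486)):
  for sx in (-.025,-.02,.02,.025):
    print(cen,sx,[proj(c,np.r_[np.array(cen)+sx*ex+sy*ey,z])[0].round(1).tolist() for sy in (-.018,.018) for z in (.079,.119)])
E
```

```text
[ 0.57557887 -0.18784493  0.33457485]
[[ 9.333e-01 -3.591e-01 -6.000e-04]
 [-3.591e-01 -9.333e-01 -1.200e-03]
 [-1.000e-04  1.400e-03 -1.000e+00]] [ 0.55101722 -0.24825271  0.19142578]
(0.552, -0.247) -0.025 [[286.0, 252.9], [280.5, 270.9], [284.7, 207.7], [278.8, 218.6]]
(0.552, -0.247) -0.02 [[292.4, 252.8], [287.9, 270.9], [291.3, 207.6], [286.5, 218.6]]
(0.552, -0.247) 0.02 [[343.2, 252.8], [347.3, 270.8], [344.0, 207.5], [348.4, 218.5]]
(0.552, -0.247) 0.025 [[349.5, 252.7], [354.7, 270.8], [350.6, 207.5], [356.2, 218.5]]
(0.5513, -0.2486) -0.025 [[286.0, 255.0], [280.5, 273.4], [284.7, 209.9], [278.7, 221.2]]
(0.5513, -0.2486) -0.02 [[292.3, 255.0], [287.9, 273.4], [291.2, 209.9], [286.4, 221.2]]
(0.5513, -0.2486) 0.02 [[343.0, 254.9], [347.1, 273.3], [343.8, 209.8], [348.2, 221.1]]
(0.5513, -0.2486) 0.025 [[349.4, 254.9], [354.5, 273.2], [350.4, 209.8], [356.0, 221.1]]
```

>>> {"api": "apply_moves", "payload": {
  "plan": [
    [[0,1,1,-10,0,0,0],[0,1,1,-25,0,0,0],[0,1,1,-42,0,0,0],[0,1,1,-60,0,0,0],[0,1,1,-78,0,0,0],[0,1,1,-94,0,0,0],[0,1,1,-106,0,0,0],[0,1,1,-112,0,0,0],[0,1,1,-114,0,0,0],[0,1,1,-114,0,0,0],[0,1,1,-114,0,0,0]]
  ]
}}

```text
clock: 2.65
eef_pos: [0.5536, -0.2454, 0.0779]
tool_rot: [3.089, -0.569, 0.002]
force: [-0.2, -0.4, -0.0]
grip_width: 0.0856
```

>>> {"api": "apply_moves", "payload": {
  "plan": [
    [[60,0,0,0,0,0,0],[100,0,0,0,0,0,0],[130,0,0,0,0,0,0],[150,0,0,0,0,0,0],[180,0,0,0,0,0,0],[210,0,0,0,0,0,0],[255,0,0,0,0,0,0],[255,0,0,0,0,0,0],[255,0,0,0,0,0,0],[255,0,0,0,0,0,0],[255,0,0,0,0,0,0],[255,0,0,0,0,0,0]]
  ]
}}

```text
clock: 3.65
eef_pos: [0.553, -0.2451, 0.0795]
tool_rot: [3.089, -0.569, 0.001]
force: [-6.4, 1.9, 17.1]
grip_width: 0.0282
```

```bash
python3 - <<'E'
from m import *
c=cam('wrist','w2.png');c2=cam('side'); cv2.imwrite('pics/s2.png',cv2.resize(c2['pixels'][130:290,260:460],None,fx=3,fy=3)); o=robot.get_obs(); print(o['clock'],o['eef_pos'],o['tool_rot'],o['force'],o['wrist_torque'],o['grip_width'])
E
```

```text
3.75 [ 0.5530048  -0.24512435  0.07953434] [ 3.08857472e+00 -5.68958799e-01  1.11818998e-03] [-6.35744915  1.12851317 17.91817226] [ 0.50068942  1.51922015 -0.04827156] 0.028103225234142194
```

View pics/w2.png

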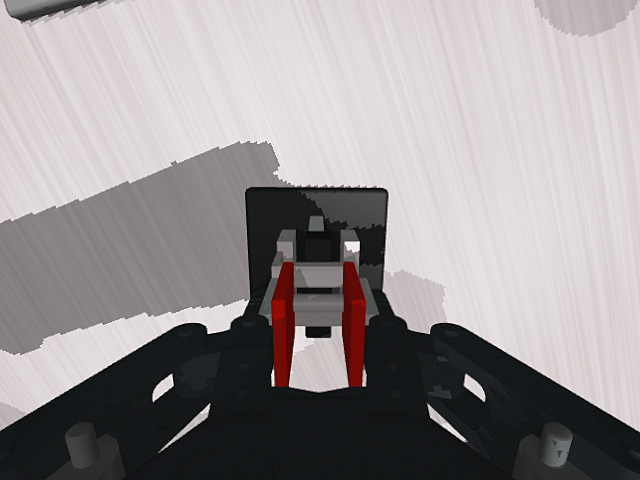

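View pics/s2.png

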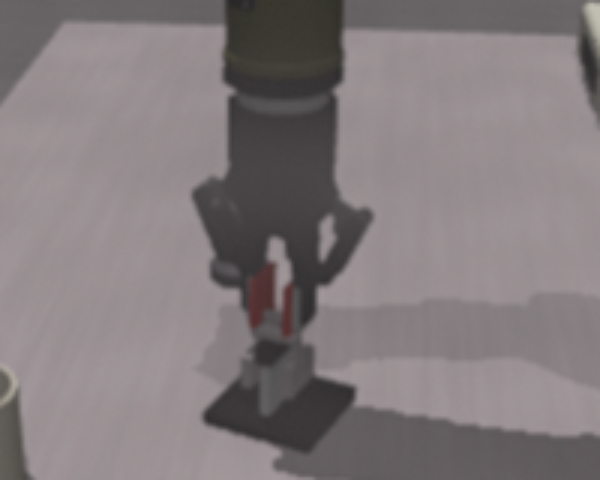

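>>> {"api": "apply_moves", "payload": {
  "plan": [
    [[255,0,0,2,0,0,0],[255,0,0,5,0,0,0],[255,0,0,10,0,0,0],[255,0,0,18,0,0,0],[255,0,0,28,0,0,0],[255,0,0,40,0,0,0],[255,0,0,52,0,0,0],[255,0,0,60,0,0,0],[255,0,0,64,0,0,0],[255,0,0,65,0,0,0],[255,0,0,65,0,0,0]]
  ]
}}

```text
clock: 4.67
eef_pos: [0.5531, -0.2453, 0.1424]
tool_rot: [3.09, -0.569, 0.0]
force: [0.1, 0.2, -0.9]
grip_width: 0.0283
```

>>> {"api": "apply_moves", "payload": {
  "plan": [
    [[255,-2,8,0,0,0,0],[255,-7,28,0,0,0,1],[255,-12,52,0,0,0,2],[255,-18,77,0,0,0,3],[255,-24,102,0,0,0,4],[255,-30,127,0,0,0,5.5],[255,-36,152,0,0,0,7],[255,-42,177,0,0,0,8],[255,-47,200,0,0,0,9],[255,-51,220,0,0,0,10],[255,-54,234,0,0,0,10.5],[255,-56,241,0,0,0,10.5],[255,-56,243,0,0,0,10.5],[255,-56,243,0,0,0,10.5],[255,-56,243,0,0,0,10.5]]
  ]
}}

```text
clock: 5.92
eef_pos: [0.4973, -0.0034, 0.1421]
tool_rot: [3.128, -0.287, -0.0]
force: [-0.7, -0.0, -1.1]
grip_width: 0.0279
```

```bash
python3 - <<'E'
from m import *
c=cam('wrist','w3.png');c2=cam('side'); cv2.imwrite('pics/s3.png',cv2.resize(c2['pixels'][200:480,250:450],None,fx=2.1,fy=2.1)); c3=cam('top');cv2.imwrite('pics/t3.png',cv2.resize(c3['pixels'][230:350,80:340],None,fx=3,fy=3)); o=robot.get_obs(); print(o['clock'],o['eef_pos'],o['tool_rot'],o['force'],o['wrist_torque'],o['grip_width'])
E
```

```text
6.0667 [ 0.49729014 -0.00337991  0.1421029 ] [ 3.12811641e+00 -2.86993594e-01 -3.16529168e-04] [-0.26506887 -0.30328665 -1.41082496] [ 0.00158457 -0.04951689 -0.00661975] 0.028116748078195378
```

View pics/w3.png

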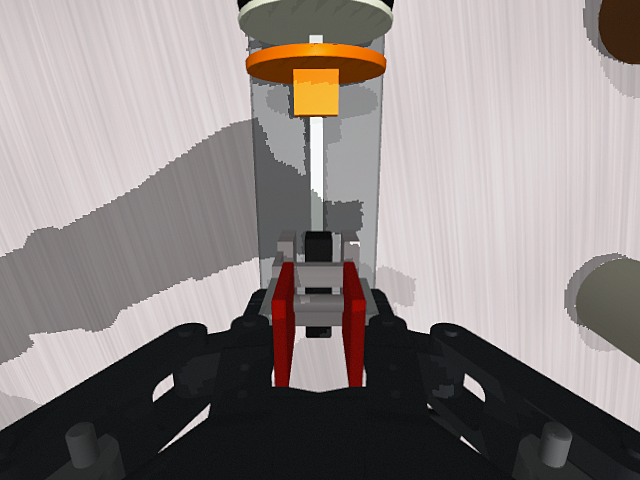

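View pics/s3.png

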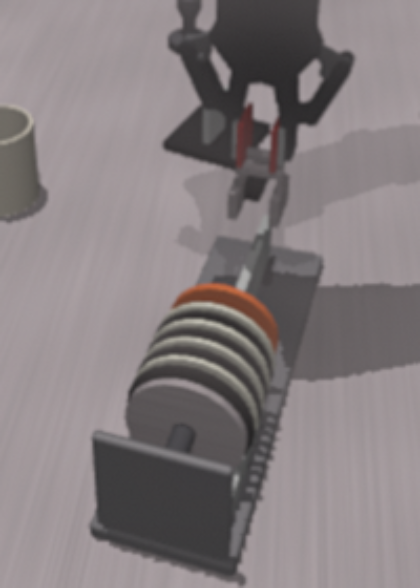

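View pics/t3.png

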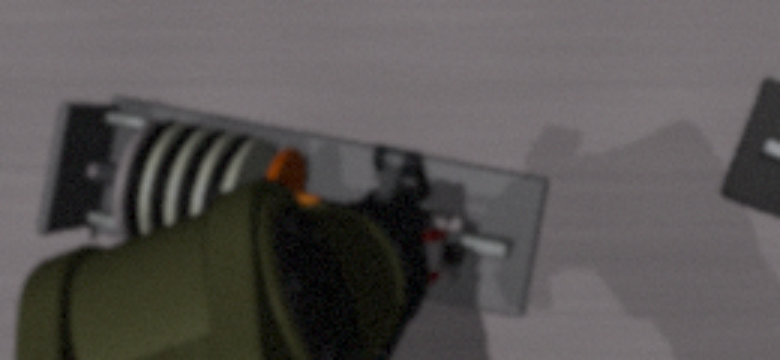

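The clip is held open. In the wrist view the blade runs at columns 310–324, in line with the bridge at about 318. I'll compute the remaining offset.

```bash
python3 - <<'E'
from m import *
c=cam('wrist'); im=c['pixels']; g=cv2.cvtColor(im,cv2.COLOR_BGR2GRAY); o=robot.get_obs(); 
from scipy.spatial.transform import Rotation as R
M=R.from_rotvec(o['tool_rot']).as_matrix(); ex=M[:2,0]; ex/=np.linalg.norm(ex); ey=np.array([-ex[1],ex[0]]); p=o['eef_pos']
print('tool yaw',np.degrees(np.arctan2(ex[1],ex[0])),p)
L=[]
for v in range(125,190,5):
    row=g[v,296:340]; k=np.where(row>200)[0]
    if len(k): 
        u=296+(k[0]+k[-1])/2; w=onz(c,(u,v),.055); L.append([(w[:2]-p[:2])@ex,(w[:2]-p[:2])@ey]); print(v,296+k[0],296+k[-1],np.round(np.array(L[-1])*1e3,1))
L=np.array(L); f=np.polyfit(L[:,1],L[:,0],1); print('slope deg',np.degrees(np.arctan(f[0])),'x at tool',f[1]*1e3)
# bridge (dark) centre row 240, handle cols; z of bridge = eef_z + (71-79.5)mm top
for v in (236,240,246): 
    row=g[v,290:350]; k=np.where(row<30)[0]; print('bridge',v,290+k[0],290+k[-1], ((onz(c,(290+(k[0]+k[-1])/2,v),p[2]-.01)[:2]-p[:2])@ex)*1e3)
red,org=masks(im); n,l,s,ct=cv2.connectedComponentsWithStats(red)
for i in range(1,n):
  if s[i,4]>50: print('red',s[i],((onz(c,ct[i],p[2]+.019)[:2]-p[:2])@ex)*1e3)
k=np.argwhere(org[66:130,285:350]); print('nose bottom row',66+k[:,0].max())
w=onz(c,(316,116),.072); print('nose face (y rel tool)',((w[:2]-p[:2])@ey)*1e3,((w[:2]-p[:2])@ex)*1e3)
# far bridge end
w=onz(c,(318,232),p[2]-.009); print('bridge end',((w[:2]-p[:2])@ey)*1e3)
E
```

```text
tool yaw -10.471655211286484 [ 0.4972536  -0.00319994  0.14213761]
125 311 322 [-0.4 77.6]
130 310 322 [-0.7 74.5]
135 310 322 [-0.7 71.3]
140 310 322 [-0.7 68.2]
145 310 322 [-0.7 65. ]
150 311 322 [-0.4 61.9]
155 311 322 [-0.4 58.7]
160 311 322 [-0.4 55.4]
165 311 322 [-0.4 52.2]
170 311 322 [-0.4 48.9]
175 311 322 [-0.4 45.6]
180 311 322 [-0.4 42.3]
185 311 322 [-0.4 39. ]
slope deg -0.3552814088932281 x at tool -0.1351251522727152
bridge 236 305 330 0.48550331341182174
bridge 240 305 331 0.7170704134621116
bridge 246 305 331 0.715545506605648
red [ 271  262   22  124 1547] -14.41608199792755
red [ 343  262   23  124 1598] 16.02804877838269
nose bottom row 116
nose face (y rel tool) 81.72922492914027 -0.554204754809416
bridge end 26.08073823627754
```

>>> {"api": "apply_moves", "payload": {
  "plan": [
    [[255,-0.8,0.2,-5,0,0,0.3],[255,-0.8,0.2,-15,0,0,0.3],[255,-0.8,0.2,-27,0,0,0.3],[255,-0.8,0.2,-39,0,0,0.3],[255,-0.8,0.2,-49,0,0,0.3],[255,-0.8,0.2,-55,0,0,0.3],[255,-0.8,0.2,-58,0,0,0.3],[255,-0.8,0.2,-58,0,0,0.3],[255,-0.8,0.2,-58,0,0,0.3]]
  ]
}}

```text
clock: 6.87
eef_pos: [0.4965, -0.0019, 0.0843]
tool_rot: [-3.129, 0.276, -0.0]
force: [-0.3, 0.0, -1.6]
grip_width: 0.028
```

>>> {"api": "apply_moves", "payload": {
  "plan": [
    [[255,0,0,-1,0,0,0],[255,0,0,-2,0,0,0],[255,0,0,-3,0,0,0],[255,0,0,-3,0,0,0],[255,0,0,-3,0,0,0]]
  ]
}}

```text
clock: 7.28
eef_pos: [0.4963, -0.002, 0.0814]
tool_rot: [3.129, -0.276, 0.0]
force: [-0.2, 0.4, -1.6]
grip_width: 0.0278
```

>>> {"api": "apply_moves", "payload": {
  "plan": [
    [[255,0,0,-0.5,0,0,0],[255,0,0,-1,0,0,0],[255,0,0,-1,0,0,0],[255,0,0,-1,0,0,0]]
  ]
}}

```text
clock: 7.62
eef_pos: [0.4963, -0.002, 0.0802]
tool_rot: [-3.129, 0.276, 0.0]
force: [-0.3, -0.3, -1.3]
grip_width: 0.0283
```

>>> {"api": "apply_moves", "payload": {
  "plan": [
    [[255,0,0,-0.5,0,0,0],[255,0,0,-0.5,0,0,0],[255,0,0,-0.5,0,0,0]]
  ]
}}

```text
clock: 7.87
eef_pos: [0.4963, -0.002, 0.0797]
tool_rot: [3.129, -0.276, -0.0]
force: [-0.4, 0.6, -1.0]
grip_width: 0.028
```

>>> {"api": "apply_moves", "payload": {
  "plan": [
    [[255,0,0,-0.5,0,0,0],[255,0,0,-0.5,0,0,0],[255,0,0,-0.5,0,0,0]]
  ]
}}

```text
clock: 8.12
eef_pos: [0.4964, -0.002, 0.0796]
tool_rot: [3.129, -0.276, 0.0]
force: [-1.1, -0.4, 5.9]
grip_width: 0.0283
```

>>> {"api": "apply_moves", "payload": {
  "plan": [
    [[255,0,0,0.5,0,0,0],[255,0.5,3,0.5,0,0,0],[255,1.4,8,0.5,0,0,0],[255,2.4,14,0.5,0,0,0],[255,3.6,20,0.5,0,0,0],[255,4.6,26,0.5,0,0,0],[255,5.7,32,0.5,0,0,0],[255,6.8,38,0.5,0,0,0],[255,7.7,43,0.5,0,0,0],[255,8.2,46,0.5,0,0,0],[255,8.4,47.3,0.5,0,0,0],[255,8.4,47.3,0.5,0,0,0],[255,8.4,47.3,0.5,0,0,0]]
  ]
}}

```text
clock: 9.2
eef_pos: [0.5046, 0.0451, 0.0797]
tool_rot: [3.129, -0.276, -0.0]
force: [-0.7, 0.2, -0.5]
grip_width: 0.028
```

```bash
cat > st.py <<'E'
from m import *
from scipy.spatial.transform import Rotation as R
def st():
    F=[];n=6
    import sys
    for _ in range(n):
        o=robot.get_obs(); F.append(o['force'])
    M=R.from_rotvec(o['tool_rot']).as_matrix(); print('yaw',np.degrees(np.arctan2(M[1,0],M[0,0])))
    a=np.radians(-10.1); ay=np.array([-np.sin(a),np.cos(a),0]); ax=np.array([np.cos(a),np.sin(a),0])
    f=np.mean(F,0); print('t',o['clock'],'pos',o['eef_pos'],'F ax,ay,z',f@ax,f@ay,f[2],np.std(F,0),'s',o['eef_pos']@ay*1e3,'lat',o['eef_pos']@ax*1e3, o['grip_width'])
E
python3 - <<'E'
from st import *
st(); c=cam('wrist','w4.png'); st()
E
```

```text
yaw -10.078879898385752
t 9.2 pos [0.50462347 0.04506043 0.07971179] F ax,ay,z -0.7266125224689611 0.07000732874356558 -0.5255110155767223 [0.00000000e+00 2.77555756e-17 0.00000000e+00] s 132.85630257065927 lat 488.90130752478825 0.02802856040096212
yaw -10.093588882969469
t 9.25 pos [0.50464717 0.04494356 0.07974234] F ax,ay,z -1.7768277478483305 -0.5962742008426307 -0.42521943822244473 [0.00000000e+00 0.00000000e+00 5.55111512e-17] s 132.74539886533412 lat 488.94514039145656 0.027958096890963832
```

View pics/w4.png

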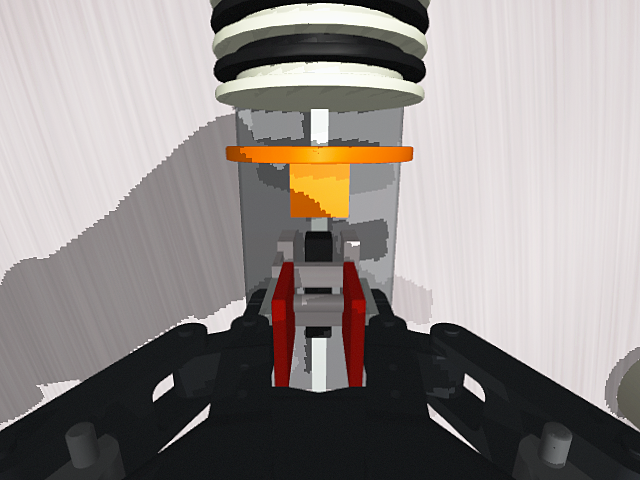

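>>> {"api": "apply_moves", "payload": {
  "plan": [
    [[255,0.3,2,0,0,0,0],[255,0.7,4,0,0,0,0],[255,1.1,6,0,0,0,0],[255,1.4,8,0,0,0,0],[255,1.8,10,0,0,0,0],[255,2.1,11.8,0,0,0,0],[255,2.1,11.8,0,0,0,0],[255,2.1,11.8,0,0,0,0]]
  ]
}}

```text
clock: 9.92
eef_pos: [0.5068, 0.0572, 0.0798]
tool_rot: [3.129, -0.275, -0.0]
force: [0.5, 0.1, -1.0]
grip_width: 0.028
```

```bash
cat > avg.py <<'E'
from st import *
def avg(n=6,name='wrist'):
    a=np.radians(-10.1); ay=np.array([-np.sin(a),np.cos(a),0]); ax=np.array([np.cos(a),np.sin(a),0])
    F=[];S=[]
    for i in range(n):
        c=robot.camera(name); o=robot.get_obs(); F.append(o['force']); S.append(o['eef_pos'])
    F=np.array(F);S=np.array(S); f=F.mean(0); s=S.mean(0)
    print('t',o['clock'],'Fx %.2f Fy %.2f Fz %.2f'%(f@ax,f@ay,f[2]),'sd',F.std(0).round(2),'s %.2f lat %.2f z %.2f'%(s@ay*1e3,s@ax*1e3,s[2]*1e3),'w',o['grip_width'],'tq',o['wrist_torque'].round(2))
    return c
E
python3 - <<'E'
from avg import *
c=avg(6); cv2.imwrite('pics/w5.png',c['pixels'])
E
```

```text
t 10.2167 Fx 0.09 Fy 0.31 Fz -1.10 sd [0.56 0.67 0.45] s 145.10 lat 488.94 z 79.76 w 0.02810077619710817 tq [-0.    0.03  0.06]
```

View pics/w5.png

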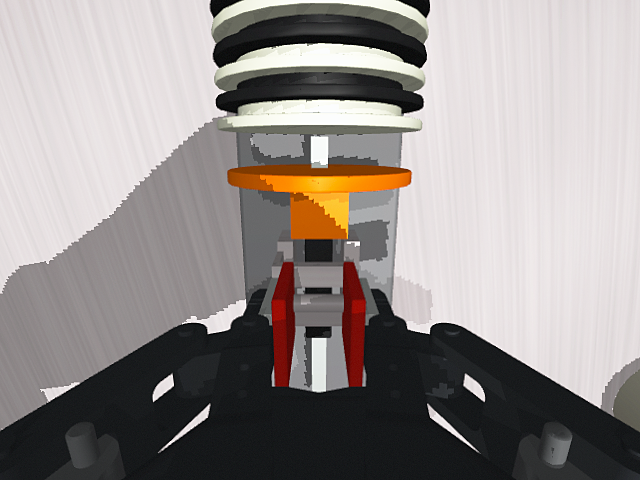

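The nose face (row 238) has now reached the bridge end. The disc is still clear of the lids (rows 168 against 132), so I'll keep pushing in small steps.

>>> {"api": "apply_moves", "payload": {
  "plan": [
    [[255,0.2,1,0,0,0,0],[255,0.35,2,0,0,0,0],[255,0.5,3,0,0,0,0],[255,0.7,4,0,0,0,0],[255,0.9,5,0,0,0,0],[255,0.9,5,0,0,0,0],[255,0.9,5,0,0,0,0]]
  ]
}}

```text
clock: 10.8
eef_pos: [0.5077, 0.0623, 0.0798]
tool_rot: [-3.129, 0.275, -0.0]
force: [-0.2, -0.7, -1.8]
grip_width: 0.0279
```

```bash
python3 - <<'E'
from avg import *
c=avg(6); cv2.imwrite('pics/w6.png',c['pixels'])
E
```

```text
t 11.1 Fx 0.12 Fy -0.07 Fz -1.45 sd [0.35 0.46 0.28] s 150.24 lat 488.95 z 79.77 w 0.02813223062223779 tq [-0.05  0.02 -0.  ]
```

>>> {"api": "apply_moves", "payload": {
  "plan": [
    [[255,0.2,1,0,0,0,0],[255,0.35,2,0,0,0,0],[255,0.5,3,0,0,0,0],[255,0.5,3,0,0,0,0],[255,0.5,3,0,0,0,0]]
  ]
}}

```text
clock: 11.52
eef_pos: [0.5083, 0.0652, 0.0798]
tool_rot: [-3.129, 0.276, -0.0]
force: [-0.7, -0.2, -0.8]
grip_width: 0.0278
```

```bash
python3 - <<'E'
from avg import *
c=avg(6); cv2.imwrite('pics/w7.png',c['pixels'])
E
```

```text
t 11.8167 Fx -0.43 Fy -0.54 Fz -1.58 sd [0.55 0.42 0.68] s 153.29 lat 488.95 z 79.78 w 0.028015040145678575 tq [-0.08 -0.04 -0.03]
```

View pics/w7.png

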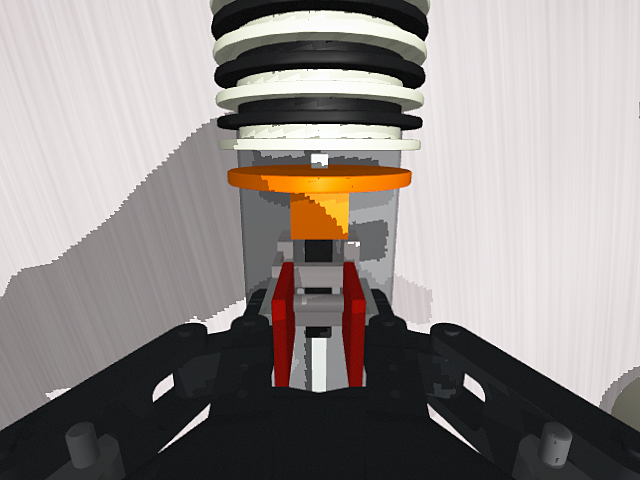

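>>> {"api": "apply_moves", "payload": {
  "plan": [
    [[255,0.2,1,0,0,0,0],[255,0.35,2,0,0,0,0],[255,0.5,3,0,0,0,0],[255,0.5,3,0,0,0,0],[255,0.5,3,0,0,0,0]]
  ]
}}

```text
clock: 12.23
eef_pos: [0.5088, 0.0682, 0.0798]
tool_rot: [-3.129, 0.276, -0.0]
force: [0.2, -1.0, -1.5]
grip_width: 0.0281
```

```bash
python3 - <<'E'
from avg import *
c=avg(4); cv2.imwrite('pics/w8.png',c['pixels'])
E
```

```text
t 12.4333 Fx 0.50 Fy -0.75 Fz -1.65 sd [0.5  0.73 0.46] s 156.35 lat 488.90 z 79.78 w 0.027627963053146565 tq [-0.15 -0.07 -0.  ]
```

>>> {"api": "apply_moves", "payload": {
  "plan": [
    [[255,0.2,1,0,0,0,0],[255,0.35,2,0,0,0,0],[255,0.35,2,0,0,0,0],[255,0.35,2,0,0,0,0]]
  ]
}}

```text
clock: 12.77
eef_pos: [0.5091, 0.0702, 0.0798]
tool_rot: [-3.129, 0.276, 0.0]
force: [-0.2, -0.8, -0.3]
grip_width: 0.0279
```

```bash
python3 - <<'E'
from avg import *
c=avg(4); cv2.imwrite('pics/w9.png',c['pixels'])
E
```

```text
t 12.9667 Fx -0.07 Fy -0.56 Fz -1.19 sd [0.42 0.57 0.15] s 158.34 lat 488.87 z 79.77 w 0.02807422112735916 tq [-0.14 -0.04 -0.02]
```

View pics/w9.png

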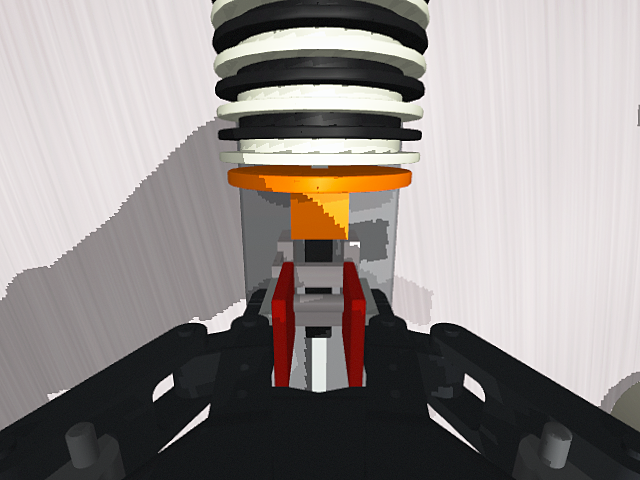

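The lids' near edge is at row 163 and the disc's at about 168, so only a few millimetres remain. I'll go in 2 mm steps.

>>> {"api": "apply_moves", "payload": {
  "plan": [
    [[255,0.2,1,0,0,0,0],[255,0.35,2,0,0,0,0],[255,0.35,2,0,0,0,0],[255,0.35,2,0,0,0,0]]
  ]
}}

```text
clock: 13.3
eef_pos: [0.5094, 0.0722, 0.0798]
tool_rot: [-3.129, 0.275, 0.0]
force: [-0.3, -0.0, -1.9]
grip_width: 0.0282
```

```bash
python3 - <<'E'
from avg import *
c=avg(4); cv2.imwrite('pics/w10.png',c['pixels'])
E
```

```text
t 13.5 Fx 0.41 Fy -0.02 Fz -1.13 sd [0.39 0.3  0.32] s 160.39 lat 488.88 z 79.77 w 0.02786028639195512 tq [-0.12  0.02 -0.06]
```

>>> {"api": "apply_moves", "payload": {
  "plan": [
    [[255,0.2,1,0,0,0,0],[255,0.35,2,0,0,0,0],[255,0.35,2,0,0,0,0],[255,0.35,2,0,0,0,0]]
  ]
}}

```text
clock: 13.83
eef_pos: [0.5097, 0.0741, 0.0798]
tool_rot: [3.129, -0.275, -0.0]
force: [0.2, -1.7, -1.0]
grip_width: 0.0283
```

```bash
python3 - <<'E'
from avg import *
c=avg(4); cv2.imwrite('pics/w11.png',c['pixels'])
E
```

```text
t 14.0333 Fx -0.15 Fy -0.67 Fz -1.73 sd [0.8  0.55 0.28] s 162.36 lat 488.87 z 79.77 w 0.02818713915749833 tq [-0.18 -0.03  0.01]
```

View pics/w11.png

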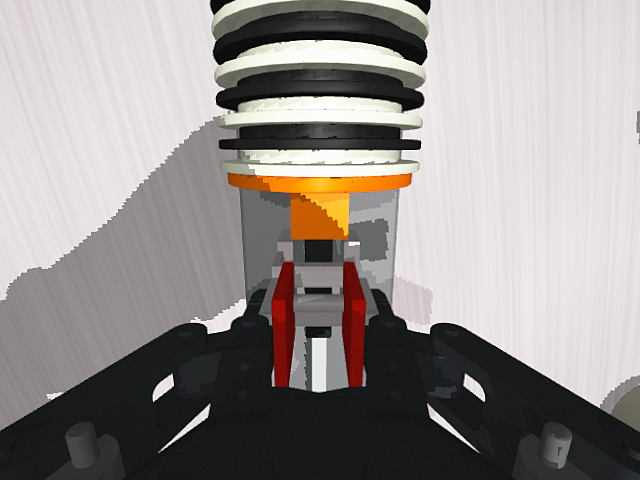

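>>> {"api": "apply_moves", "payload": {
  "plan": [
    [[255,0.2,1,0,0,0,0],[255,0.3,1.5,0,0,0,0],[255,0.3,1.5,0,0,0,0],[255,0.3,1.5,0,0,0,0]]
  ]
}}

```text
clock: 14.37
eef_pos: [0.51, 0.0752, 0.0798]
tool_rot: [3.129, -0.276, -0.0]
force: [0.1, -2.7, -0.2]
grip_width: 0.0284
```

```bash
python3 - <<'E'
from avg import *
avg(4)
E
```

```text
t 14.5667 Fx 0.32 Fy -2.74 Fz 0.04 sd [0.28 0.15 0.36] s 163.56 lat 488.88 z 79.76 w 0.028180998653901997 tq [-0.61  0.15 -0.05]
```

>>> {"api": "apply_moves", "payload": {
  "plan": [
    [[255,0.2,1,0,0,0,0],[255,0.3,1.5,0,0,0,0],[255,0.3,1.5,0,0,0,0],[255,0.3,1.5,0,0,0,0]]
  ]
}}

```text
clock: 14.9
eef_pos: [0.5102, 0.0765, 0.0797]
tool_rot: [3.129, -0.276, -0.001]
force: [-0.7, -3.9, 1.2]
grip_width: 0.0281
```

```bash
python3 - <<'E'
from avg import *
c=avg(4); cv2.imwrite('pics/w12.png',c['pixels'])
E
```

```text
t 15.1 Fx 0.12 Fy -4.87 Fz 0.95 sd [0.41 0.52 0.33] s 164.78 lat 488.87 z 79.74 w 0.028125881799171058 tq [-1.14  0.18 -0.02]
```

View pics/w12.png

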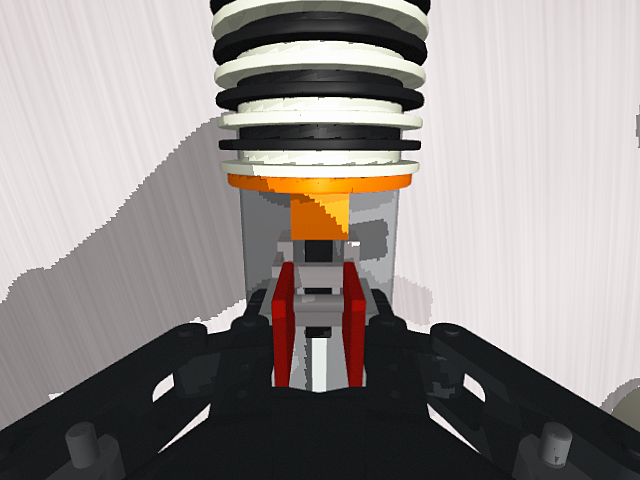

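>>> {"api": "apply_moves", "payload": {
  "plan": [
    [[255,0.1,0.4,0,0,0,0],[255,0.1,0.8,0,0,0,0],[255,0.1,0.8,0,0,0,0],[255,0.1,0.8,0,0,0,0]]
  ]
}}

```text
clock: 15.43
eef_pos: [0.5103, 0.0769, 0.0797]
tool_rot: [3.128, -0.277, -0.001]
force: [-0.6, -6.1, 1.3]
grip_width: 0.0286
```

```bash
python3 - <<'E'
from avg import *
avg(8)
E
```

```text
t 15.8333 Fx 0.02 Fy -6.23 Fz 1.15 sd [0.46 0.2  0.36] s 165.24 lat 488.87 z 79.75 w 0.027842209134643994 tq [-1.33  0.22 -0.02]
```

The push reads about 6.2 N. I'll open the fingers gradually and lower the tool as the pads swing back, so they don't drag the clip up.

>>> {"api": "apply_moves", "payload": {
  "plan": [
    [[200,0,0,-0.2,0,0,0],[180,0,0,-0.3,0,0,0],[170,0,0,-0.4,0,0,0],[165,0,0,-0.4,0,0,0],[165,0,0,-0.4,0,0,0]]
  ]
}}

```text
clock: 16.25
eef_pos: [0.5102, 0.0769, 0.0792]
tool_rot: [3.128, -0.277, -0.001]
force: [-0.2, -6.8, -0.6]
grip_width: 0.0302
```

```bash
python3 - <<'E'
from avg import *
avg(4)
E
```

```text
t 16.45 Fx 0.30 Fy -5.85 Fz -0.20 sd [0.33 0.41 0.14] s 165.19 lat 488.84 z 79.22 w 0.030389608314662357 tq [-1.37  0.17  0.  ]
```

>>> {"api": "apply_moves", "payload": {
  "plan": [
    [[165,0,0,-0.3,0,0,0],[160,0,0,-0.5,0,0,0],[155,0,0,-0.7,0,0,0],[150,0,0,-0.9,0,0,0],[145,0,0,-1.1,0,0,0],[145,0,0,-1.1,0,0,0]]
  ]
}}

```text
clock: 16.95
eef_pos: [0.5103, 0.0769, 0.0783]
tool_rot: [3.128, -0.277, -0.001]
force: [-2.2, -5.9, 3.1]
grip_width: 0.0369
```

```bash
python3 - <<'E'
from avg import *
c=avg(4); cv2.imwrite('pics/w13.png',c['pixels'])
E
```

```text
t 17.15 Fx -0.45 Fy -6.35 Fz 2.46 sd [0.53 0.83 0.49] s 165.21 lat 488.86 z 78.35 w 0.03689090838467342 tq [-1.3   0.35 -0.05]
```

View pics/w13.png

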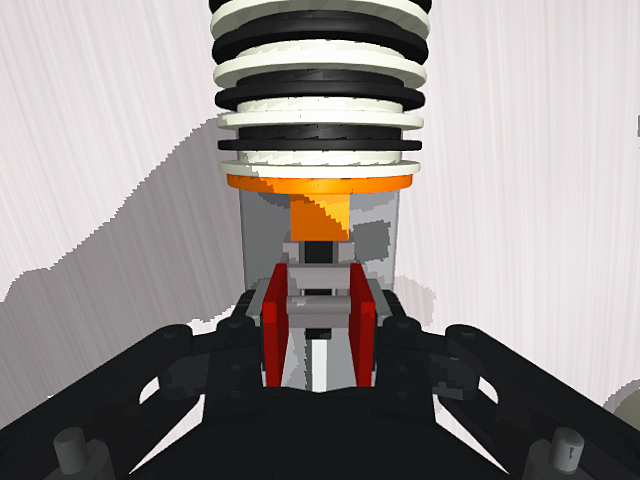

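>>> {"api": "apply_moves", "payload": {
  "plan": [
    [[140,0,0,-0.3,0,0,0],[135,0,0,-0.6,0,0,0],[130,0,0,-0.9,0,0,0],[125,0,0,-1.2,0,0,0],[125,0,0,-1.2,0,0,0]]
  ]
}}

```text
clock: 17.57
eef_pos: [0.5103, 0.0769, 0.0774]
tool_rot: [3.128, -0.277, -0.0]
force: [-2.2, -7.2, 6.0]
grip_width: 0.0435
```

```bash
python3 - <<'E'
from avg import *
avg(4)
E
```

```text
t 17.7667 Fx -1.18 Fy -6.48 Fz 5.51 sd [0.27 0.28 0.39] s 165.20 lat 488.88 z 77.40 w 0.043806501187949834 tq [-1.35  0.52 -0.  ]
```

>>> {"api": "apply_moves", "payload": {
  "plan": [
    [[121,0,0,-0.2,0,0,0],[117,0,0,-0.4,0,0,0],[114,0,0,-0.6,0,0,0],[111,0,0,-0.8,0,0,0],[111,0,0,-0.8,0,0,0]]
  ]
}}

```text
clock: 18.18
eef_pos: [0.5103, 0.0769, 0.0766]
tool_rot: [3.128, -0.277, -0.0]
force: [-2.2, -6.9, 6.5]
grip_width: 0.0482
```

```bash
python3 - <<'E'
from avg import *
avg(4)
E
```

```text
t 18.3833 Fx -1.38 Fy -6.47 Fz 6.45 sd [0.55 0.05 0.39] s 165.21 lat 488.87 z 76.65 w 0.04804449314796545 tq [-1.43  0.52  0.03]
```

>>> {"api": "apply_moves", "payload": {
  "plan": [
    [[109,0,0,-0.1,0,0,0],[107,0,0,-0.2,0,0,0],[105,0,0,-0.3,0,0,0],[103,0,0,-0.3,0,0,0],[103,0,0,-0.3,0,0,0]]
  ]
}}

```text
clock: 18.8
eef_pos: [0.5108, 0.0791, 0.0761]
tool_rot: [-3.128, 0.274, -0.001]
force: [0.2, 0.7, 0.3]
grip_width: 0.0507
```

```bash
python3 - <<'E'
from avg import *
c=avg(4); cv2.imwrite('pics/w14.png',c['pixels'])
E
```

```text
t 19.0 Fx 0.09 Fy -0.02 Fz 0.03 sd [0.16 0.54 0.64] s 166.95 lat 488.92 z 76.01 w 0.05089791010628058 tq [-0.03  0.01  0.01]
```

View pics/w14.png

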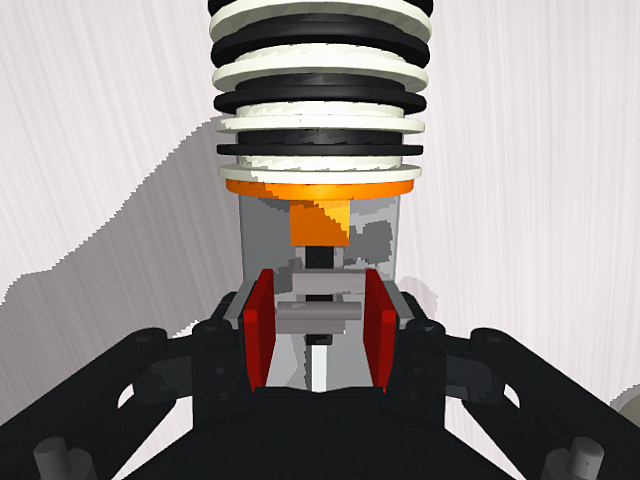

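The fingers are free, with all forces near 0. I'll check whether the follower shifted on release by comparing the nose edge in the world frame before (w13) and after.

```bash
python3 - <<'E'
from m import *
from scipy.spatial.transform import Rotation as R
a=np.radians(-10.1); ay=np.array([-np.sin(a),np.cos(a),0])
c=robot.camera('wrist'); o=robot.get_obs()
T=np.eye(4);T[:3,:3]=R.from_rotvec(o['tool_rot']).as_matrix();T[:3,3]=o['eef_pos']
CT=np.array(c['extrinsics'])@T
def nose(c,tag):
    red,org=masks(c['pixels']); v=[]
    for u in (293,300,340,346):
        k=np.where(org[195:270,u])[0]; v.append(195+k.max())
    p=[onz(c,(u,w),.072)@ay*1e3 for u,w in zip((293,300,340,346),v)]
    bl=[];g=cv2.cvtColor(c['pixels'],cv2.COLOR_BGR2GRAY)
    print(tag,v,np.round(p,2))
nose(c,'after')
c2=dict(c); T2=np.eye(4); T2[:3,:3]=R.from_rotvec([3.128,-.277,-.001]).as_matrix(); T2[:3,3]=[.5103,.0769,.0783]
# exact s/lat from averages
ax=np.array([np.cos(a),np.sin(a),0]); T2[:3,3]=ax*.48886+ay*.16521+np.array([0,0,.07835])
c2['extrinsics']=CT@np.linalg.inv(T2); c2['pixels']=cv2.imread('pics/w13.png'); nose(c2,'before')
E
```

```text
after [np.int64(244), np.int64(245), np.int64(245), np.int64(244)] [188.61 188.15 188.17 188.64]
before [np.int64(240), np.int64(240), np.int64(240), np.int64(240)] [188.47 188.47 188.47 188.47]
```

>>> {"api": "apply_moves", "payload": {
  "plan": [
    [[80,0,0,0,0,0,0],[50,0,0,0,0,0,0],[20,0,0,0,0,0,0],[0,0,0,0,0,0,0],[0,0,0,0,0,0,0],[0,0,0,0,0,0,0],[0,0,0,6,0,0,0],[0,0,0,18,0,0,0],[0,0,0,36,0,0,0],[0,0,0,58,0,0,0],[0,0,0,80,0,0,0],[0,0,0,100,0,0,0],[0,0,0,115,0,0,0],[0,0,0,120,0,0,0],[0,0,0,120,0,0,0]]
  ]
}}

```text
clock: 20.3
eef_pos: [0.5111, 0.0781, 0.1974]
tool_rot: [-3.129, 0.276, -0.004]
force: [1.0, 0.2, -0.0]
grip_width: 0.0852
```

```bash
python3 - <<'E'
from avg import *
c=avg(2); cv2.imwrite('pics/w15.png',c['pixels'])
a=np.radians(-10.1); ay=np.array([-np.sin(a),np.cos(a),0]); ax=np.array([np.cos(a),np.sin(a),0])
red,org=masks(c['pixels']); n,l,s,ct=cv2.connectedComponentsWithStats(red)
for i in range(1,n):
  if s[i,4]>80: print('red',s[i], *( (onz(c,q,.119)@ax*1e3,onz(c,q,.119)@ay*1e3) for q in [(s[i,0]+s[i,2]/2,s[i,1]+s[i,3]-1)]))
ks=np.argwhere(org); print('org rows',ks[:,0].min(),ks[:,0].max())
u=int(np.median(ks[ks[:,0]>ks[:,0].max()-5][:,1])); print('nose s',onz(c,(u,ks[:,0].max()),.072)@ay*1e3, onz(c,(u,ks[:,0].max()),.072)@ax*1e3)
c2=cam('side'); cv2.imwrite('pics/s15.png',cv2.resize(c2['pixels'][200:480,250:450],None,fx=2.1,fy=2.1)); cam('side','s15f.png')
E
```

```text
t 20.4 Fx -0.28 Fy -0.42 Fz -1.08 sd [0.04 0.19 0.96] s 166.03 lat 488.78 z 195.82 w 0.08534867866531562 tq [0.05 0.03 0.01]
red [282 214  10  61 369] (np.float64(468.1488298388909), np.float64(145.30761271149294))
red [345 214  11  61 327] (np.float64(511.995326854185), np.float64(145.3193715702613))
org rows 82 274
nose s 127.11491674097819 515.4809584160432
```

View pics/w15.png

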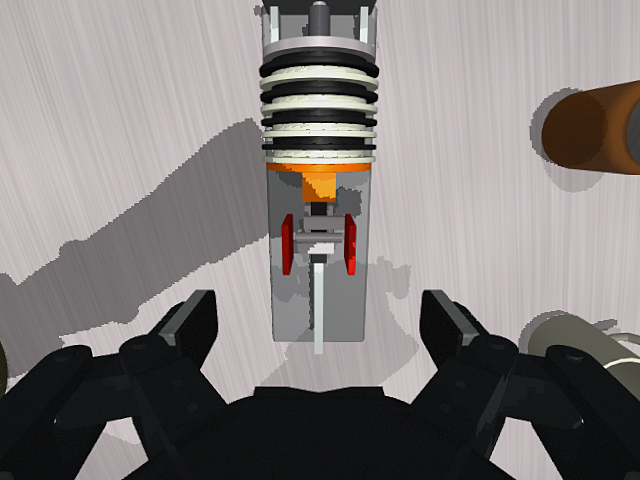

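View pics/s15.png

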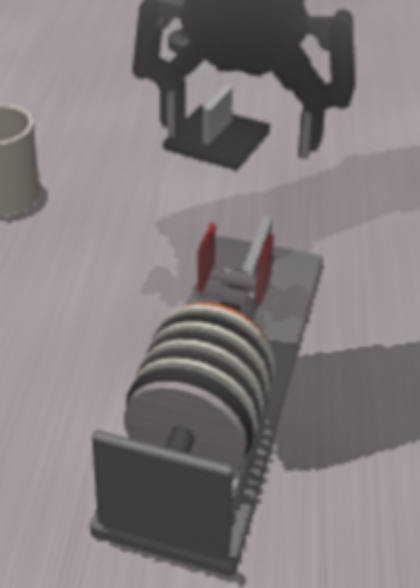

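```bash
python3 - <<'E'
from avg import *
c=robot.camera('wrist'); a=np.radians(-10.1); ay=np.array([-np.sin(a),np.cos(a),0]); ax=np.array([np.cos(a),np.sin(a),0])
red,org=masks(c['pixels']); v=[np.where(org[170:240,u])[0].max()+170 for u in (308,312,328,332)]; print('nose',v,[round(onz(c,(u,w),.072)@ay*1e3,2) for u,w in zip((308,312,328,332),v)])
n,l,s,ct=cv2.connectedComponentsWithStats(red); print([q.tolist() for q in s[1:] if q[4]>80])
for dz in (0,.003,.006):
  print(dz,[proj(c,ax*(.4901+sx)+ay*(.1634+sy)+np.array([0,0,z+dz]))[0].round(1).tolist() for sx in (-.025,.025) for sy,z in ((-.018,.119),(.018,.079),(.018,.119))])
E
```

```text
nose [np.int64(201), np.int64(201), np.int64(201), np.int64(201)] [np.float64(188.48), np.float64(188.48), np.float64(188.49), np.float64(188.5)]
[[283, 214, 11, 61, 379], [347, 214, 11, 62, 338]]
0 [[283.6, 274.1], [287.6, 211.5], [282.2, 222.9], [356.5, 274.2], [352.4, 211.6], [358.1, 222.9]]
0.003 [[283.2, 275.7], [287.3, 212.2], [281.7, 223.9], [356.9, 275.8], [352.8, 212.3], [358.6, 224.0]]
0.006 [[282.7, 277.3], [286.9, 213.0], [281.2, 224.9], [357.4, 277.4], [353.2, 213.1], [359.1, 225.0]]
```

```bash
python3 - <<'E'
from m import *
print(robot.job_done(), robot.get_obs()['clock'])
E
```

```text
the job is handed in; nothing more can be done
the job is handed in; nothing more can be done
```

The clip is on the rail, closed behind the follower and holding the lids tight. I handed the job in at about 20.5 s of the 51 s allowed.

**What I did:** I squeezed the clip open, lifted it off the dock and set it astride the free stretch of the rail. I felt the bridge seat on the rail at about the same tool height as on the dock. I then slid it along in small steps until the force rose with the lids, stopping at 6.2 N (readings stayed near 6–7 N). I opened the fingers gradually while lowering the tool, so the clip closed on the rail without being dragged up.

**Last checks:**
- **Follower:** the nose face was at 188.47 mm along the rail before release and 188.49 mm after the robot withdrew. The roughly 6 N should therefore have stayed in the lids, but I could not measure it directly after release.
- **Clip height:** the handle outlines in the wrist camera fit fully down. The check is coarse, to within a few millimetres. One outline edge was about 2.5 pixels off, possibly because an arm of the clip hides it.
- **Clip position:** the clip's measured position along the rail differs by about 1 mm from what the nose implies, which is within calibration.
- **Robot clear:** forces were about zero after withdrawal, with the gripper open and 120 mm above the release height. The arm did not go near the mug, jar or tamper, but I did not measure their positions again at the end.

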